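# Stack the turning blank on the lathe faceplate

### The job

Dry-stack the stepped wooden turning blank on the lathe faceplate. Take the larger wooden disc out of its holder, where it stands on edge, first lay it flat on the bench and let go, then pick it up by its rim and set it flat and centred on the faceplate's dark wooden block; then set the smaller disc flat and centred on top of it. Set both down on the stack gently rather than dropping them, and leave the sanding block, the brush and the tin where they are.

Things in the scene. Friction and masses are not known exactly. Their poses are not given: they have to be found in the camera images.
- faceplate: Fixed. Steel lathe faceplate lying hub down: hub 48 mm diameter, 18 mm high, then a steel disc 120 mm diameter, 8 mm thick, with a dark wooden block (disc 92 mm diameter, 22 mm thick) screwed on its middle; 48 mm high in all. Origin at the centre of its underside, on the bench; z up.
- block_top (a point): Centre of the upper face of the dark wooden block, 48 mm above the bench; z up.
- holder: Fixed. Low plywood holder, base plate 58 x 98 x 6 mm, with a slot 22 mm wide along its own x and 64 mm long along its own y between walls 8 mm thick that rise to 28 mm above the bench. Origin at the centre of its underside; z up. The larger disc stands on edge in the slot, on the base plate, 6 mm above the bench, and protrudes 42 mm above the walls.
- middle_disc: Loose light-wood disc, the larger one: 64 mm diameter, 20 mm thick, about 60 g. Origin at its very centre; its own x is the disc's axis. It starts on edge in the holder's slot, x level and along the holder's x, centre 38 mm above the bench; it lifts straight out. Its faces are alike: either may end on top. On edge, it falls over flat when leaned more than about 20 degrees.
- top_disc: Loose light-wood disc, the smaller one: 44 mm diameter, 20 mm thick, about 40 g, lying flat on the bench. Origin at its very centre; z is the disc's axis. Its faces are alike. (The bench nearest the robot, x 0.40 to 0.53, y -0.12 to 0.12, is always empty.)
- sanding_block: Bystander: brown sanding block, 65 x 110 x 37 mm, at the back left of the work. Origin at the centre of its underside.
- dust_brush: Bystander: flat dust brush with wooden handle, 53 x 216 x 12 mm, at the back right of the work. Origin at the centre of its underside.
- wax_tin: Bystander: round dark brown-red tin, 86 mm diameter, 38 mm high, at the back right of the work. Origin at the centre of its underside.
There are look-alikes about, which are no part of the job. Leave any blue or pink look-alike of the middle_disc alone. What is shaped like the faceplate but turquoise is not meant.

How it is judged (in metres and radians):
On the way, in this order (a step that is already met when the one before it is completed fails the run):
1. the larger disc lies flat on the bench, let go (height (world z) of middle_disc below 0.014 m and angle between the x axis of middle_disc and the z axis of faceplate, either way round below 0.1 rad and contact force between the fingers and middle_disc below 0.05 N), for 0.2 s.
2. the larger disc lies flat and centred on the faceplate's wooden block, let go (horizontal distance between middle_disc and block_top below 0.006 m and z of middle_disc in the frame of block_top between 0.006 and 0.013 m and angle between the x axis of middle_disc and the z axis of block_top, either way round below 0.1 rad and contact force between the fingers and middle_disc below 0.05 N and linear speed of middle_disc below 0.02 m/s), for 0.2 s.
At the end, for the whole second after the job is handed in: The larger disc lies flat on the faceplate's wooden block and the smaller one flat on the larger, each within 6 mm of the faceplate's axis (seen from above) and within 0.1 rad of level, both let go and at rest (all of step 2 and horizontal distance between top_disc and block_top below 0.006 m and z of top_disc in the frame of block_top between 0.025 and 0.034 m and angle between the z axis of top_disc and the z axis of block_top, either way round below 0.1 rad and contact force between the fingers and top_disc below 0.05 N and linear speed of top_disc below 0.02 m/s); the robot touches nothing.
It fails at once if the larger disc is dropped on the stack from more than about 2 cm (contact force between the fingers and middle_disc below 0.05 N and horizontal distance between middle_disc and block_top below 0.08 m and height (world z) of middle_disc above 0.05 m and linear speed of middle_disc above 0.65 m/s).
It fails at once if the smaller disc is dropped on the stack from more than about 2 cm (contact force between the fingers and top_disc below 0.05 N and horizontal distance between top_disc and block_top below 0.08 m and height (world z) of top_disc above 0.05 m and linear speed of top_disc above 0.65 m/s).
It fails at once if the sanding block is shifted more than 3 cm (distance of sanding_block from where it was at the start of the episode above 0.03 m).
It fails at once if the dust brush is shifted more than 3 cm (distance of dust_brush from where it was at the start of the episode above 0.03 m).
It fails at once if the wax tin is shifted more than 3 cm (distance of wax_tin from where it was at the start of the episode above 0.03 m).
It also fails if it takes over 66 s, if anything falls off the work surface, if the arm or the gripper's body presses on something with over 40 N, if the wrist force passes 120 N, or if a joint passes its speed limit or range.

### The arm

A 6-joint arm with a two-finger parallel gripper is mounted at the origin on a cart in front of the work surface, level with it; the furniture and walls round the work are solid. World frame = base frame: x ahead of the robot, y to its left, z up, the work surface at z = 0. Lengths are in mm, angles in rad, forces in N, time in s.
With the tool pointing down it reaches from about 325 to 900 mm from the base axis. Payload 6.1 kg.
Tool frame: the origin (TCP) lies midway between the tips of the shut fingers; the grasp point (between the pads) lies 19 mm behind it; z points along the fingers, y is the line along which they close (so a half turn about z gives the same grasp; the last joint's range is limited). The gripper opens to 87 mm and grips with 3 to 60 N. Pads are 19 mm wide; open, the fingers measure 117 mm over their backs; the gripper's body (75 mm by 190 mm) begins 51 mm behind the grasp point.
Start: joints at [1.031, 0.22, 1.526, -0, 1.395, -0.126], TCP at [251.305, 572.242, 193.638] pointing down, gripper open.
Joint ranges: [-2.98, 2.98], [-0.91, 2.08], [0.09, 2.57], [-1.24, 4.39], [0.2, 2.65], [-2.68, 2.68]. Speed limits (rad/s): [2.57, 2.57, 3.01, 3.14, 3.14, 3.14].

### API

Orientations are given as a 3x3 rotation matrix whose columns are the frame's x, y, z axes.
In Python, from bench import manip gives the robot as it stands.
- The arm moves only by the tool move_arm, never from a script. Its argument "steps" is a list of rows, each a list of 7 numbers: the turn, a rotation vector about the tool's x, y, z in degrees, then the shift along the tool's x, y, z in mm, then the gripper's target within -1 to 1 (fully open at 1, half-way at 0, shut at -1). A call has 1 to 10 rows; each row shifts and turns the commanded pose from where the row before left it, along the tool's axes as they then stand; what a row does not reach is not made up. A row lasts 1/8 s, in which the tool goes at most 62.5 mm and 10.7 degrees, less where a joint would pass 70% of its speed; a pose out of reach is approached as far as the arm can. A call is refused whole if a number of a shift passes 62.5 or a number of a turn 10.7, either way. A call with a gripper value outside its range is refused whole. The fingers move at their own pace and stop on an object; "force" is the grip in N (left out, the last holds). Time passes only in rows, so rows that do not move let the fingers close. It gives the time, the measured TCP pose, the force, the opening and the grip force at its end, in the units of the state.
- manip.get_state(): the state, without advancing time (a new reading comes with each control period).
- manip.read_camera(name): name is "side" or "top"; returns the picture (420x560x3 uint8, blue, green, red); there is no depth.
- manip.calibration(name): a dict with "fx", "fy", "cx", "cy" (pixels), "origin" and "attitude" of the camera in the world. Camera axes: x right, y up, looking along -z (the intrinsics and any distortion apply to the point x, -y, -z); pixel columns grow to the right and rows downward; lengths in mm; the calibration is good to about 2 mm. A picture is of the moment at which its call begins. calibration takes no time and is no camera call.
- manip.close_job(): hands the job in; it is judged then, once.
Trained networks look in the newest picture that a camera, given by its name, has taken for a name from the list of things; names that differ only in an ending like _2 or _b are one class to them, and where a whole thing is asked for, a point or a joint stands for the part that bears it (a point fixed in the world has none). Each returns a list of dicts, best first, with "conf" (0 to 1); they miss things now and then, are a little off and sometimes report something else, mostly with a low value. They report only what shows in the picture. A call takes as long as a camera call. They do not tell look-alikes from the thing itself.
- manip.search_frame(name, camera): "position" ([column, row] in pixels, amid what is visible of it).
The state is a dict: "clock": time; "qpos": joint angles; "joint_velocities": joint speeds; "joint_torque": joint torques, N m; "tcp_pos": TCP position; "eef_rot": TCP orientation; "force": force on the tool from outside, world axes, zero at the start; "torque": the same for the moment, N m; "gripper_width": opening from 0.0 (shut) to 1.0 (fully open); "gripper_force": force on a finger pad.
Only numpy, scipy, OpenCV 4.12 (cv2) and the standard library are available. Lean on these libraries where they do the work, as an engineer would, in place of code of your own. Each camera call takes 0.05 s, during which the arm holds its last target. There are 200 camera calls.

## Working session

There is one attempt and no reset: what is moved stays moved. The work goes in short steps, Python scripts to look and compute and a tool call to move; the robot and the scene stay as the last step left them, time stands still between calls to the robot, and variables do not carry over. Pictures are saved under pics/ and viewed, at most 10 in all, crops included, and the job is handed in when it is done.

Besides the shell and the picture viewer there is one more tool, called after "Call:" as name([rows], argument=value, ...), one row to a line, values as JSON. move_arm: Moves the arm, as the interface text tells. Its arguments: {"type":"object","properties":{"steps":{"type":"array","items":{"type":"array","items":{"type":"number"}}},"force":{"type":"number"}},"required":["steps"]}

```bash
mkdir -p pics; ls
cat > h.py <<'E'
from bench import manip
import numpy as np, cv2
def cal(n):
    c=manip.calibration(n); return c
def ray(n,p):
    c=cal(n); K=np.array([[c['fx'],0,c['cx']],[0,c['fy'],c['cy']],[0,0,1.]])
    d=c.get('distortion',None)
    u=cv2.undistortPoints(np.array([[p]],float),K,None if d is None else np.array(d,float))[0,0]
    v=np.array(c['attitude'])@np.array([u[0],-u[1],-1.]); return np.array(c['origin'],float),v/np.linalg.norm(v)
def onz(n,p,z):
    o,v=ray(n,p); return o+v*(z-o[2])/v[2]
def tri(p1,p2,n1='side',n2='top'):
    o1,v1=ray(n1,p1);o2,v2=ray(n2,p2)
    A=np.stack([v1,-v2],1); s=np.linalg.lstsq(A,o2-o1,rcond=None)[0]
    a=o1+s[0]*v1;b=o2+s[1]*v2; return (a+b)/2,np.linalg.norm(a-b)
def proj(n,P):
    c=cal(n); q=np.array(c['attitude']).T@(np.array(P,float)-np.array(c['origin']))
    return np.array([c['cx']+c['fx']*q[0]/-q[2], c['cy']-c['fy']*q[1]/-q[2]])
E
python3 - <<'E'
from h import *
np.set_printoptions(precision=3,suppress=True)
for n in ('side','top'):
    print(n,manip.calibration(n)); cv2.imwrite(f'pics/{n}0.png',manip.read_camera(n))
    for k in ['faceplate','holder','middle_disc','top_disc']:
        print(k,[(np.round(d['position']),round(d['conf'],2)) for d in manip.search_frame(k,n)])
print(manip.get_state())
E
```

```text
pics
side {'fx': 452.46815703175724, 'fy': 452.46815703175724, 'cx': 284.14504631859046, 'cy': 206.15911104737893, 'origin': array([  669.712, -1040.497,   591.5  ]), 'attitude': array([[ 0.999, -0.032,  0.04 ],
       [ 0.05 ,  0.424, -0.904],
       [ 0.012,  0.905,  0.425]])}
faceplate [(array([299., 176.]), 0.94), (array([255., 190.]), 0.84)]
holder [(array([292., 234.]), 0.6)]
middle_disc [(array([263., 256.]), 0.78), (array([342., 229.]), 0.73), (array([289., 221.]), 0.51)]
top_disc [(array([213., 309.]), 0.95)]
top {'fx': 417.6972619880154, 'fy': 417.6972619880154, 'cx': 277.2281942659245, 'cy': 211.72756622432604, 'origin': array([ 511.176,   19.277, 1109.083]), 'attitude': array([[ 0.029,  0.993, -0.112],
       [-0.999,  0.025, -0.033],
       [-0.03 ,  0.113,  0.993]])}
faceplate [(array([194., 254.]), 0.95), (array([134., 200.]), 0.56)]
holder [(array([281., 212.]), 0.94)]
middle_disc [(array([286., 206.]), 0.77), (array([348., 229.]), 0.73), (array([287., 156.]), 0.46)]
top_disc [(array([413., 264.]), 0.79)]
{'clock': 0.5, 'qpos': array([ 1.031,  0.22 ,  1.527, -0.   ,  1.395, -0.126]), 'joint_velocities': array([ 0.001,  0.001, -0.003,  0.001, -0.001,  0.001]), 'joint_torque': array([ -0.   , -49.403, -38.73 ,   0.07 ,   0.048,  -0.   ]), 'tcp_pos': array([251.286, 572.219, 193.587]), 'eef_rot': array([[-0.916,  0.402, -0.   ],
       [ 0.402,  0.916, -0.   ],
       [ 0.   , -0.   , -1.   ]]), 'force': array([-0.37 , -0.649, -1.087]), 'torque': array([-0.042, -0.002,  0.01 ]), 'gripper_force': 0.0, 'gripper_width': 0.9983967836133455}
```

View pics/side0.png

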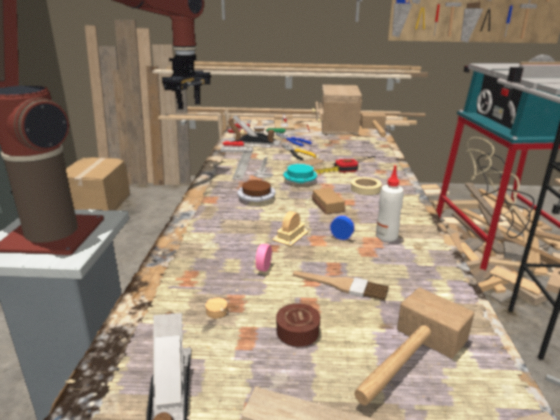

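View pics/top0.png

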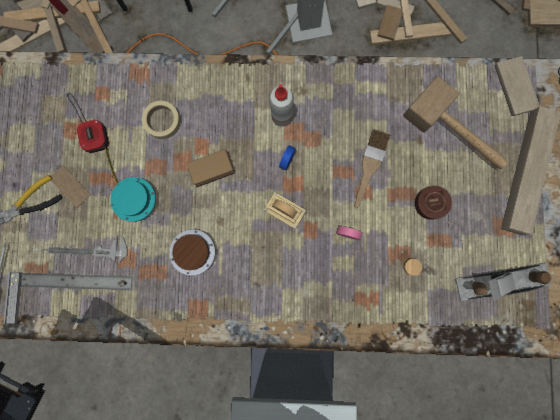

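The side view shows the real faceplate at (256,190), the holder with its disc at (291,230) and the small disc at (216,309). In the top view they are at (193,252), (285,209) and (413,267). The turquoise, blue and pink items are decoys. Next I'll crop for exact edges.

Run:
```python
from h import *
s=cv2.imread('pics/side0.png');t=cv2.imread('pics/top0.png')
def crop(im,c,w=32,k=4):
    x,y=c; return cv2.resize(im[y-w:y+w,x-w:x+w],None,fx=k,fy=k,interpolation=cv2.INTER_CUBIC)
m=np.vstack([np.hstack([crop(s,c) for c in [(256,190),(291,230),(216,309)]]),np.hstack([crop(t,c) for c in [(193,252),(285,209),(413,267)]])])
cv2.imwrite('pics/m0.png',m); print(m.shape)
```

```text
(512, 768, 3)
```

View pics/m0.png

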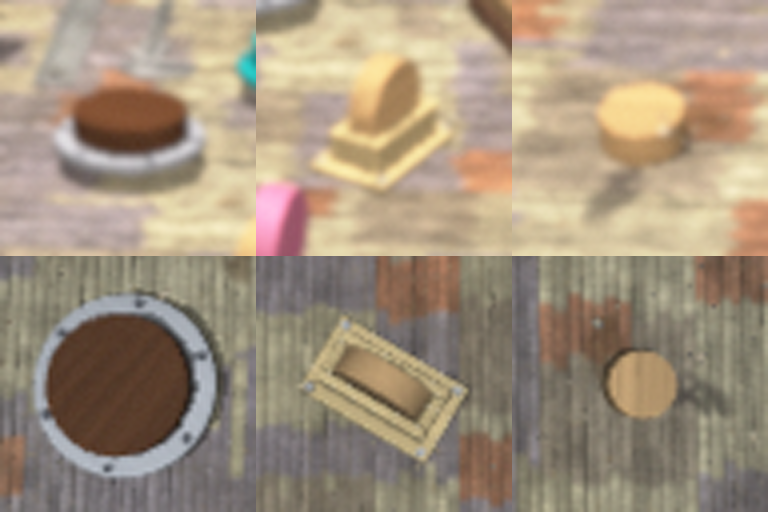

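Run:
```python
from h import *
np.set_printoptions(precision=1,suppress=True)
P=lambda c,x,y:np.array([c[0]-32+(x-1.5)/4,c[1]-32+(y-1.5)/4])
sb,sh,sd=(256,190),(291,230),(216,309);tb,th,td=(193,252),(285,209),(413,267)
print('block',tri(P(sb,130,113),P(tb,119,128)),onz('top',P(tb,119,128),48),onz('side',P(sb,130,113),48))
print('td',tri(P(sd,130.5,102),P(td,131,128)),onz('top',P(td,131,128),20))
C=np.array([onz('top',P(th,*q),6) for q in [(90,62),(48,130),(165,205),(212,135)]])
print('hold',C,C.mean(0)); e=[np.linalg.norm(C[i]-C[(i+1)%4]) for i in range(4)];print(e)
d=C[2]+C[3]-C[0]-C[1];print('long ang',np.degrees(np.arctan2(d[1],d[0])))
d=C[0]+C[3]-C[1]-C[2];print('short ang',np.degrees(np.arctan2(d[1],d[0])))
# disc apex: top-view disc centre, side apex
print('apex',tri(P(sh,134,57),P(th,127,124)),onz('top',P(th,127,124),70))
# holder side corners
S=np.array([onz('side',P(sh,*q),6) for q in [(57,165),(127,187),(200,136)]]);print(S)
```

```text
block (array([522.6, 274.2,  41.7]), np.float64(1.4574295325360878)) [523.2 272.8  48. ] [523.6 259.   48. ]
td (array([ 501.2, -297. ,   21.8]), np.float64(0.9304719976511723)) [ 501.7 -297.4   20. ]
hold [[688.4  63.1   6. ]
 [641.9  89.7   6. ]
 [594.   10.7   6. ]
 [641.4 -19.3   6. ]] [641.4  36.1   6. ]
[np.float64(53.55651845881984), np.float64(92.44912364599854), np.float64(56.081680717372734), np.float64(94.92089871312919)]
long ang -120.46611615314617
short ang -31.11426482469981
apex (array([641.3,  36.4,  69.5]), np.float64(3.6497507520299384)) [639.4  36.2  70. ]
[[594.7   1.    6. ]
 [641.9 -24.7   6. ]
 [688.9  48.    6. ]]
```

```bash
cat >> h.py <<'E'
from scipy.spatial.transform import Rotation as Ro
def goal(tgt,yang=None,R=None):
    """turn (deg, tool axes), then remaining shift in the turned tool axes; pointing down with tool y at angle yang"""
    s=manip.get_state(); R0=np.array(s['eef_rot'])
    if R is None:
        a=np.radians(yang); y=np.array([np.cos(a),np.sin(a),0]); z=np.array([0,0,-1.]); R=np.stack([np.cross(y,z),y,z],1)
    r=Ro.from_matrix(R0.T@R).as_rotvec(degrees=True)
    sh=R.T@(np.array(tgt,float)-s['tcp_pos'])
    print('t',s['clock'],'tcp',s['tcp_pos'].round(1),'turn',r.round(2),'shift',sh.round(1),'w',round(s['gripper_width'],3),'gf',s['gripper_force'],'F',s['force'].round(1))
E
python3 -c "
from h import *
goal([640.5,36.3,120],59.2)"
```

```text
t 0.5 tcp [251.3 572.2 193.6] turn [-0.01 -0.    7.09] shift [-608.7 -261.    73.6] w 0.998 gf 0.0 F [-0.4 -0.6 -1.1]
```

Call:
move_arm([
  [0,0,7.1,0,0,0,1],
  [0,0,0,-50,-22,0,1],
  [0,0,0,-55,-24,0,1],
  [0,0,0,-55,-24,0,1],
  [0,0,0,-55,-24,0,1],
  [0,0,0,-55,-24,0,1],
  [0,0,0,-55,-24,0,1],
  [0,0,0,-55,-24,0,1],
  [0,0,0,-55,-24,0,1],
  [0,0,0,-55,-24,0,1],
])

```text
clock: 1.75
tcp_pos: [563.6, 135.8, 194.0]
eef_rot: [[-0.859, 0.512, 0.001], [0.512, 0.859, 0.0], [-0.001, 0.001, -1.0]]
force: [0.4, -0.0, -0.4]
gripper_width: 0.997
gripper_force: 0.0
```

Call:
move_arm([
  [0,0,0,-59,-24,20,1],
  [0,0,0,-40,-16,30,1],
  [0,0,0,-20,-7,23,1],
  [0,0,0,0,0,0,1],
  [0,0,0,0,0,0,1],
  [0,0,0,0,0,0,1],
])

```text
clock: 2.5
tcp_pos: [638.7, 40.5, 123.7]
eef_rot: [[-0.86, 0.511, 0.002], [0.511, 0.86, 0.0], [-0.002, 0.001, -1.0]]
force: [0.8, 0.4, 0.3]
gripper_width: 1.002
gripper_force: 0.0
```

Run:
```python
from h import *
goal([640.5,36.3,31],59.2)
s=manip.read_camera('side');t=manip.read_camera('top')
def crop(im,c,w=48,k=4):
    x,y=c; return cv2.resize(im[y-w:y+w,x-w:x+w],None,fx=k,fy=k,interpolation=cv2.INTER_CUBIC)
cv2.imwrite('pics/m1.png',np.hstack([crop(s,(291,215)),crop(t,(285,209))]))
```

```text
t 2.5 tcp [638.7  40.5 123.7] turn [0.07 0.12 0.07] shift [-3.7 -2.7 92.7] w 1.002 gf 0.0 F [0.8 0.4 0.3]
```

View pics/m1.png

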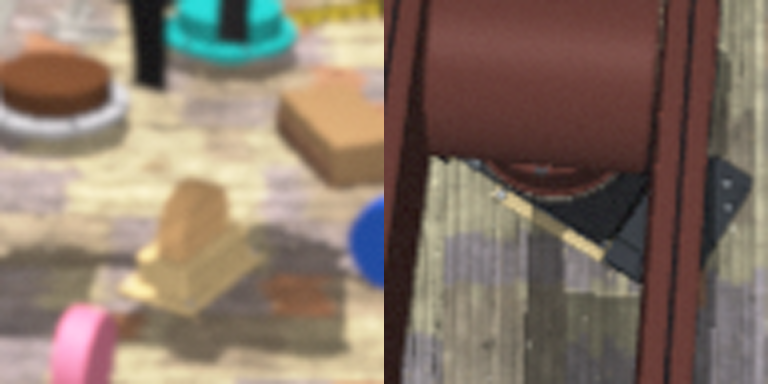

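Run:
```python
from h import *
s=manip.get_state();T=s['tcp_pos'];y=s['eef_rot'][:,1]
for k in (-51,51): print(proj('side',T+k*y).round(1))
for z in (6,38,70): print(proj('side',[640.5,36.3,z]).round(1))
S=np.array([[594,7,6],[641.4,-22,6]]);
u=np.array([np.cos(np.radians(59.2)),np.sin(np.radians(59.2)),0]);v=np.array([u[1],-u[0],0])
c=np.array([640.5,36.3,6])
for a,b in ((-1,-1),(-1,1),(1,1)): print('base corner',(proj('side',c+a*49*u+b*29*v)-[243,167])*4+1.5)
print('disc apex',(proj('side',c+[0,0,64])-[243,167])*4+1.5)
```

```text
[279.9 199.2]
[301.1 186.4]
[290.7 233.1]
[290.9 222.5]
[291.1 211.8]
base corner [115.54833873 282.83660282]
base corner [188.83472624 307.76991914]
base corner [266.34944298 249.37955509]
disc apex [194.0579332  180.61483463]
```

Run:
```python
from h import *
s=manip.get_state();T=s['tcp_pos'];y=s['eef_rot'][:,1]
im=manip.read_camera('side').max(2)
for c in (278,280,282): print(c,im[176:206,c])
for c in (299,301,303): print(c,im[166:196,c])
for z in (0,14,27,36): print(z,[proj('side',T+k*y+[0,0,z]).round(1) for k in (-51,51)])
```

```text
278 [ 27  28  27  31  34  29  30  35  33  33  34  54 103 164 212 227 228 227
 226 226 225 219 218 226 231 230 231 231 231 231]
280 [ 23  26  26  23  25  25  21  23  26  23  27  34  69 128 184 212 219 221
 220 220 220 211 203 219 230 234 235 236 233 232]
282 [ 31  27  28  29  30  29  29  28  30  31  32  33  53 104 162 203 213 214
 213 215 217 208 191 201 222 232 236 234 230 226]
299 [ 46  48  45  49  42  45  44  39  43  42  57 101 159 195 189 161 135 117
 104 112 128 155 175 178 181 184 175 171 172 182]
301 [ 39  38  36  40  40  39  40  39  37  39  50  88 146 187 186 159 134 118
 102 114 132 168 189 189 185 187 182 177 184 190]
303 [ 40  42  43  44  45  45  42  41  40  42  47  76 129 168 175 155 130 115
 108 115 132 164 188 188 187 189 187 185 189 192]
0 [array([279.9, 199.2]), array([301.1, 186.4])]
14 [array([279.9, 194.1]), array([301.3, 181.6])]
27 [array([280. , 189.3]), array([301.4, 177. ])]
36 [array([280., 186.]), array([301.5, 173.9])]
```

Call:
move_arm([
  [0,0,0,0,0,0,-1],
  [0,0,0,0,0,0,-1],
  [0,0,0,0,0,0,-1],
  [0,0,0,0,0,0,-1],
  [0,0,0,0,0,0,-1],
  [0,0,0,0,0,0,-1],
  [0,0,0,0,0,0,-1],
  [0,0,0,0,0,0,-1],
])

```text
clock: 3.65
tcp_pos: [638.2, 39.4, 121.9]
eef_rot: [[-0.859, 0.512, -0.0], [0.512, 0.859, 0.0], [0.0, 0.0, -1.0]]
force: [-0.0, -0.7, -0.3]
gripper_width: 0.172
gripper_force: 0.0
```

Run:
```python
from h import *
s=manip.get_state();T=s['tcp_pos'];print(T,s['gripper_width'],proj('side',T))
s=manip.read_camera('side')
cv2.imwrite('pics/m2.png',cv2.resize(s[120:260,220:370],None,fx=4,fy=4,interpolation=cv2.INTER_CUBIC))
```

```text
[638.22562534  39.41681532 121.9059825 ] 0.1719853292312611 [290.67048116 193.27839366]
```

View pics/m2.png

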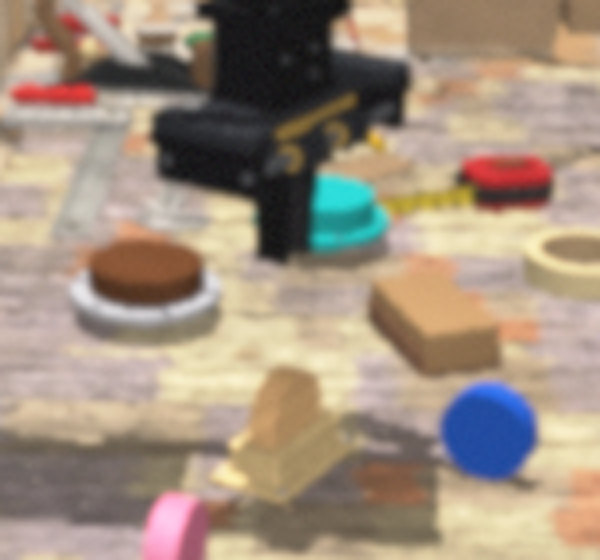

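Call:
move_arm([
  [0,0,0,-3.6,-1.5,0,1],
  [0,0,0,0,0,0,1],
  [0,0,0,0,0,0,1],
  [0,0,0,0,0,0,1],
  [0,0,0,0,0,0,1],
  [0,0,0,0,0,0,1],
  [0,0,0,0,0,0,1],
  [0,0,0,0,0,30,1],
  [0,0,0,0,0,25,1],
  [0,0,0,0,0,22,1],
])

```text
clock: 4.95
tcp_pos: [640.3, 36.3, 43.8]
eef_rot: [[-0.859, 0.512, -0.0], [0.512, 0.859, 0.0], [0.0, -0.0, -1.0]]
force: [0.1, 0.3, 1.4]
gripper_width: 0.996
gripper_force: 0.0
```

Call:
move_arm([
  [0,0,0,0,0,0,1],
  [0,0,0,0,0,0,1],
])

```text
clock: 5.2
tcp_pos: [641.3, 36.2, 45.8]
eef_rot: [[-0.859, 0.512, 0.001], [0.512, 0.859, -0.0], [-0.001, 0.001, -1.0]]
force: [0.8, -0.0, -0.1]
gripper_width: 1.0
gripper_force: 0.0
```

Run:
```python
from h import *
goal([640.5,36.3,31],59.2)
s=manip.get_state();T=s['tcp_pos'];y=s['eef_rot'][:,1]
print([proj('side',T+k*y).round(1) for k in (-51,51)])
s=manip.read_camera('side')
cv2.imwrite('pics/m3.png',cv2.resize(s[150:260,235:355],None,fx=5,fy=5,interpolation=cv2.INTER_CUBIC))
```

```text
t 5.2 tcp [641.3  36.2  45.8] turn [ 0.03  0.06 -0.01] shift [ 0.7 -0.3 14.8] w 1.0 gf 0.0 F [ 0.8 -0.  -0.1]
[array([280.6, 227.3]), array([301.3, 213.1])]
```

View pics/m3.png

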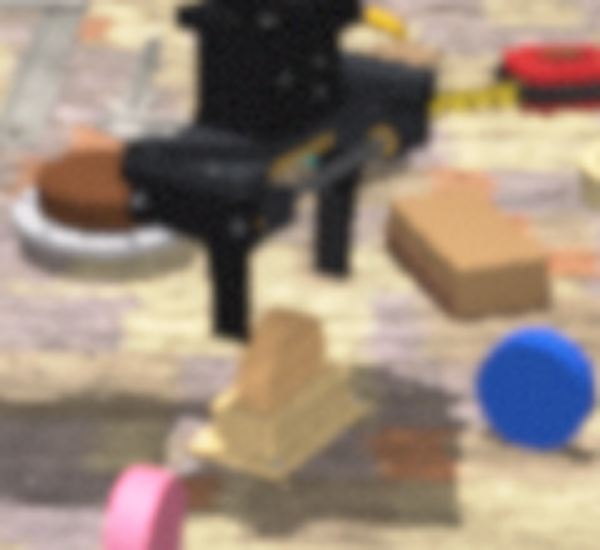

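Run:
```python
from h import *
t=manip.read_camera('top')
s=manip.get_state();T=s['tcp_pos'];R=s['eef_rot']
im=cv2.resize(t[150:260,225:345],None,fx=5,fy=5,interpolation=cv2.INTER_CUBIC)
# body predicted outline at its underside (70 behind TCP) and 30 higher
for z,col in ((70,(0,255,0)),(96,(0,0,255))):
    q=[proj('top',T+a*37.5*R[:,0]+b*95*R[:,1]-(z+15)*R[:,2]) for a,b in ((1,1),(1,-1),(-1,-1),(-1,1))]
    cv2.polylines(im,[((np.array(q)-[225,150])*5).astype(int)],True,col,1)
cv2.imwrite('pics/m4.png',im)
```

```text
(no output)
```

View pics/m4.png

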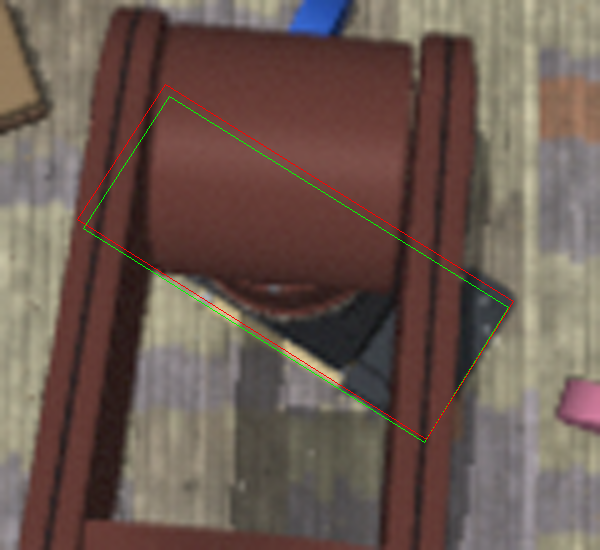

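Call:
move_arm([
  [0,0,0,0.7,-0.3,5,1],
  [0,0,0,0,0,5,1],
  [0,0,0,0,0,4,1],
  [0,0,0,0,0,0,1],
  [0,0,0,0,0,0,1],
])

```text
clock: 5.92
tcp_pos: [639.8, 36.4, 30.9]
eef_rot: [[-0.859, 0.512, -0.0], [0.512, 0.859, -0.0], [0.0, -0.0, -1.0]]
force: [0.4, -0.7, 0.3]
gripper_width: 1.003
gripper_force: 0.0
```

Run:
```python
from h import *
goal([640.5,36.3,31],59.2)
im=manip.read_camera('side')
cv2.imwrite('pics/m5.png',cv2.resize(im[150:260,235:355],None,fx=5,fy=5,interpolation=cv2.INTER_CUBIC))
```

```text
t 5.925 tcp [639.8  36.4  30.9] turn [-0.   -0.   -0.01] shift [-0.6  0.3 -0.1] w 1.003 gf 0.0 F [ 0.4 -0.7  0.3]
```

View pics/m5.png

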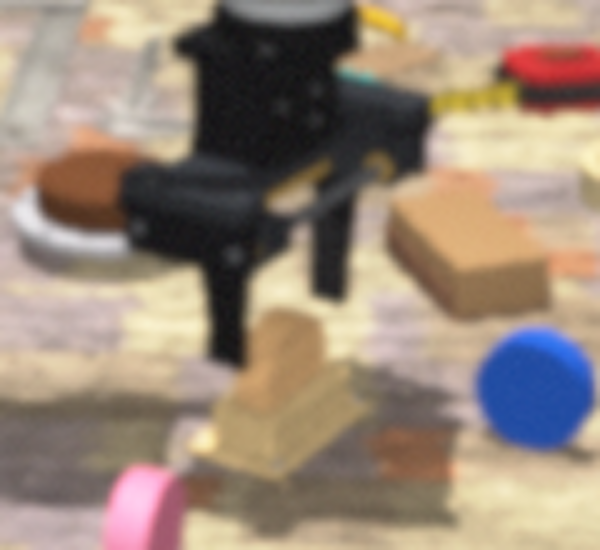

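Call:
move_arm([
  [0,0,0,-0.6,0,6,1],
  [0,0,0,0,0,6,1],
  [0,0,0,0,0,6,1],
  [0,0,0,0,0,0,1],
])

```text
clock: 6.48
tcp_pos: [639.5, 36.1, 11.8]
eef_rot: [[-0.859, 0.512, -0.002], [0.512, 0.859, 0.0], [0.002, -0.001, -1.0]]
force: [-0.1, -0.5, -0.2]
gripper_width: 0.999
gripper_force: 0.0
```

Call:
move_arm([
  [0,0,0,0,0,3,1],
  [0,0,0,0,0,2,1],
  [0,0,0,0,0,1,1],
])

```text
clock: 6.85
tcp_pos: [640.3, 36.1, 6.8]
eef_rot: [[-0.859, 0.512, -0.0], [0.512, 0.859, 0.0], [0.0, -0.0, -1.0]]
force: [0.6, -0.4, -0.2]
gripper_width: 0.999
gripper_force: 0.0
```

Call:
move_arm([
  [0,0,0,0,0,1.5,1],
  [0,0,0,0,0,1.5,1],
  [0,0,0,0,0,0,1],
])

```text
clock: 7.22
tcp_pos: [640.2, 36.1, 3.8]
eef_rot: [[-0.859, 0.512, -0.0], [0.512, 0.859, -0.0], [0.0, -0.0, -1.0]]
force: [0.2, -0.3, 0.2]
gripper_width: 0.999
gripper_force: 0.0
```

Run:
```python
from h import *
goal([640.5,36.3,31],59.2)
im=manip.read_camera('side').max(2)
for c in (275,278,281): print(c,im[215:250,c])
for c in (299,301): print(c,im[200:235,c])
```

```text
t 7.225 tcp [640.2  36.1   3.8] turn [-0.01 -0.01 -0.01] shift [ -0.1   0.4 -27.2] w 0.999 gf 0.0 F [ 0.2 -0.3  0.2]
275 [151 162 171 176 177 171 161 161 168 165 162 161 161 152 135 115 106 116
 147 188 220 238 246 242 230 199 159 129 120 118 115 117 118 122 127]
278 [ 25  27  26  28  28  31  28  30  30  36  38  35  33  35  29  42  73 121
 162 185 200 209 210 200 186 186 182 162 131 116 117 114 117 123 128]
281 [ 28  25  29  25  27  25  26  28  25  27  26  24  25  21  25  28  46  84
 131 167 179 184 182 183 182 184 191 190 165 135 121 123 125 125 133]
299 [ 74  67  56  45  44  44  40  40  41  44  43  46  59  84 110 132 144 151
 157 167 181 188 186 176 174 177 179 178 172 168 166 166 168 168 166]
301 [ 62  49  37  38  37  38  40  39  37  37  38  39  41  43  46  53  62  75
  96 142 184 196 181 174 177 178 174 167 165 165 169 170 169 170 171]
```

Call:
move_arm([
  [0,0,0,0,0,0,0.7],
  [0,0,0,0,0,0,0.7],
  [0,0,0,0,0,0,0.7],
  [0,0,0,0,0,1.5,0.7],
  [0,0,0,0,0,1.5,0.7],
])

```text
clock: 7.9
tcp_pos: [640.3, 36.1, 0.8]
eef_rot: [[-0.859, 0.512, -0.0], [0.512, 0.859, 0.0], [0.0, -0.0, -1.0]]
force: [0.7, -0.0, 0.2]
gripper_width: 0.851
gripper_force: 0.0
```

Call:
move_arm([
  [0,0,0,0,0,1,0.7],
  [0,0,0,0,0,1,0.7],
])

```text
clock: 8.15
tcp_pos: [640.2, 36.1, -0.5]
eef_rot: [[-0.859, 0.512, -0.0], [0.512, 0.859, -0.0], [0.0, -0.0, -1.0]]
force: [-4.0, 0.6, 8.4]
gripper_width: 0.852
gripper_force: 4.5
```

Call:
move_arm([
  [0,0,0,0,0,1,0.7],
  [0,0,0,0,0,1,0.7],
])

```text
clock: 8.4
tcp_pos: [640.4, 36.1, -0.6]
eef_rot: [[-0.859, 0.512, -0.001], [0.512, 0.859, -0.0], [0.0, -0.0, -1.0]]
force: [-10.9, -0.3, 20.8]
gripper_width: 0.85
gripper_force: 10.4
```

Call:
move_arm([
  [0,0,0,0,0,-5,0.7],
  [0,0,0,0,0,0,-1],
  [0,0,0,0,0,0,-1],
  [0,0,0,0,0,0,-1],
  [0,0,0,0,0,0,-1],
], force=25)

```text
clock: 9.02
tcp_pos: [640.3, 36.1, 1.7]
eef_rot: [[-0.859, 0.512, -0.0], [0.512, 0.859, 0.0], [0.0, -0.0, -1.0]]
force: [-0.2, -0.2, 0.3]
gripper_width: 0.727
gripper_force: 25.0
```

Call:
move_arm([
  [0,0,0,0,0,-10,-1],
  [0,0,0,0,0,-20,-1],
  [0,0,0,0,0,-25,-1],
  [0,0,0,0,0,-25,-1],
  [0,0,-8.5,20,0,-20,-1],
  [0,0,-8.5,30,0,0,-1],
  [0,0,-8.5,30,0,0,-1],
  [0,0,-8.5,30,0,0,-1],
  [0,0,0,20,0,0,-1],
  [0,0,0,0,0,0,-1],
])

```text
clock: 10.28
tcp_pos: [515.9, 66.7, 103.3]
eef_rot: [[-0.998, -0.056, 0.001], [-0.056, 0.998, 0.0], [-0.001, 0.0, -1.0]]
force: [0.4, -0.2, -0.5]
gripper_width: 0.728
gripper_force: 25.0
```

Run:
```python
from h import *
goal([500,20,100],93.2)
im=manip.read_camera('side')
cv2.imwrite('pics/m6.png',np.hstack([cv2.resize(im[140:260,200:300],None,fx=4,fy=4,interpolation=cv2.INTER_CUBIC)]))
```

```text
t 10.275 tcp [515.9  66.7 103.3] turn [ 0.    0.06 -0.01] shift [ 18.5 -45.8   3.3] w 0.728 gf 24.967940747737885 F [ 0.4 -0.2 -0.5]
```

View pics/m6.png

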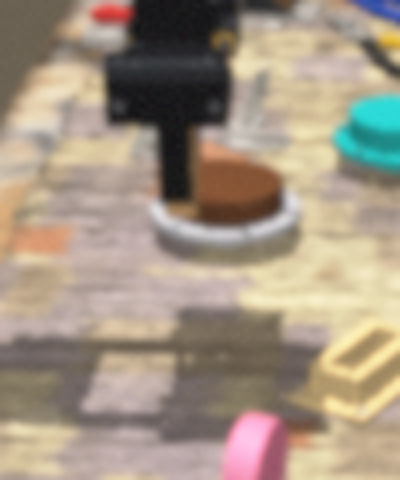

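Call:
move_arm([
  [0,0,0,6,-16,0,-1],
  [0,0,0,6,-15,0,-1],
  [0,0,0,6,-15,0,-1],
  [0,-10.5,0,0,0,0,-1],
  [0,-10.5,0,0,0,0,-1],
  [0,-10.5,0,0,0,0,-1],
  [0,-10.5,0,0,0,0,-1],
  [0,0,0,0,0,0,-1],
  [0,0,0,0,0,0,-1],
])

```text
clock: 11.45
tcp_pos: [509.5, 19.4, 103.1]
eef_rot: [[-0.75, -0.055, 0.659], [-0.041, 0.998, 0.037], [-0.66, 0.001, -0.751]]
force: [-0.9, 0.3, -0.4]
gripper_width: 0.729
gripper_force: 25.0
```

Run:
```python
from h import *
s=manip.get_state();T=s['tcp_pos'];R=s['eef_rot'];print(T,R.round(3),s['qpos'].round(2),s['gripper_width'])
for n in('side','top'):
    cv2.imwrite(f'pics/t_{n}.png',manip.read_camera(n)); print(n,[(d['position'],round(d['conf'],2)) for d in manip.search_frame('middle_disc',n)])
A=T-36.3*R[:,2]; B=T+[0,0,28.3]-8*R[:,2]
for P in (A,B): print(P.round(1),proj('side',P).round(1),proj('top',P).round(1))
```

```text
[509.53359294  19.41953015 103.12411762] [[-0.75  -0.055  0.659]
 [-0.041  0.998  0.037]
 [-0.66   0.001 -0.751]] [-0.28 -0.58  2.57  0.47  0.5  -2.25] 0.7293661541742107
side [([266.0, 257.7], 0.92), ([232.5, 188.7], 0.75), ([341.3, 227.6], 0.65), ([292.1, 231.6], 0.21)]
top [([286.2, 156.5], 0.63), ([289.9, 269.1], 0.6), ([349.1, 232.1], 0.6)]
[485.6  18.1 130.4] [231.  191.7] [290.1 270.4]
[504.3  19.1 137.4] [238.2 189.3] [289.8 262.3]
```

Call:
move_arm([
  [0,0,0,-15,0,13,-1],
  [0,0,0,-15,0,13,-1],
  [0,0,0,15,0,17,-1],
  [0,0,0,15,0,17,-1],
  [0,0,0,15,0,17,-1],
  [0,0,0,0,0,0,-1],
  [0,0,0,0,0,0,-1],
])

```text
clock: 12.52
tcp_pos: [550.2, 22.4, 36.7]
eef_rot: [[-0.748, -0.06, 0.661], [-0.047, 0.998, 0.038], [-0.662, -0.003, -0.749]]
force: [-0.3, -0.2, 0.2]
gripper_width: 0.733
gripper_force: 25.0
```

Run:
```python
from h import *
s=manip.get_state();T=s['tcp_pos'];R=s['eef_rot'];print(T,R.round(3),s['qpos'].round(2),s['gripper_width'])
A=T-36.3*R[:,2]; low=32*-R[2,2]+10*abs(R[2,0]); print(A,'gap',A[2]-low)
```

```text
[550.23133264  22.38530493  36.74863619] [[-0.748 -0.06   0.661]
 [-0.047  0.998  0.038]
 [-0.662 -0.003 -0.749]] [-0.23 -0.21  2.49  0.9   0.24 -2.68] 0.7329284140797715
[526.23884464  21.0224008   63.95512461] gap 33.35135265031262
```

Call:
move_arm([
  [0,4,0,0,0,0,-1],
  [0,4,0,0,0,0,-1],
  [0,3,0,0,0,0,-1],
  [0,0,0,0,0,0,-1],
  [0,0,0,5,0,9,-1],
  [0,0,0,5,0,9,-1],
  [0,0,0,0,0,0,-1],
])

```text
clock: 13.4
tcp_pos: [549.6, 23.9, 14.0]
eef_rot: [[-0.855, -0.059, 0.516], [-0.048, 0.998, 0.034], [-0.517, 0.004, -0.856]]
force: [0.0, 0.0, -0.5]
gripper_width: 0.731
gripper_force: 25.0
```

Run:
```python
from h import *
s=manip.get_state();T=s['tcp_pos'];R=s['eef_rot'];print(T,R.round(3),s['qpos'].round(2),s['gripper_width'])
A=T-36.3*R[:,2]; low=32*-R[2,2]+10*abs(R[2,0]); print(A,'gap',A[2]-low)
```

```text
[549.55002207  23.93358356  13.97533205] [[-0.855 -0.059  0.516]
 [-0.048  0.998  0.034]
 [-0.517  0.004 -0.856]] [-0.19 -0.1   2.36  0.36  0.38 -2.12] 0.7312067249978427
[530.82837037  22.7169687   45.05120059] gap 12.488277551461898
```

Call:
move_arm([
  [0,0,0,2.5,0,4.3,-1],
  [0,0,0,2.5,0,4.3,-1],
  [0,0,0,0.5,0,0.9,-1],
  [0,0,0,0,0,0,-1],
])

```text
clock: 13.9
tcp_pos: [551.8, 23.7, 5.3]
eef_rot: [[-0.853, -0.059, 0.519], [-0.049, 0.998, 0.033], [-0.52, 0.003, -0.854]]
force: [-0.0, 0.3, -0.9]
gripper_width: 0.727
gripper_force: 25.0
```

Call:
move_arm([
  [0,0,0,0.5,0,0.9,-1],
  [0,0,0,0.3,0,0.4,-1],
  [0,0,0,0,0,0,-1],
])

```text
clock: 14.28
tcp_pos: [551.8, 23.7, 3.9]
eef_rot: [[-0.853, -0.059, 0.519], [-0.049, 0.998, 0.033], [-0.52, 0.003, -0.854]]
force: [0.4, 0.4, -0.1]
gripper_width: 0.729
gripper_force: 25.0
```

Call:
move_arm([
  [0,0,0,0.5,0,0.9,-1],
  [0,0,0,0.3,0,0.4,-1],
  [0,0,0,0,0,0,-1],
])

```text
clock: 14.65
tcp_pos: [551.7, 23.7, 2.3]
eef_rot: [[-0.853, -0.059, 0.519], [-0.048, 0.998, 0.033], [-0.52, 0.003, -0.854]]
force: [0.6, 0.2, -0.2]
gripper_width: 0.73
gripper_force: 25.0
```

Call:
move_arm([
  [0,0,0,0.4,0,0.5,-1],
  [0,0,0,0.3,0,0.4,-1],
  [0,0,0,0,0,0,-1],
])

```text
clock: 15.02
tcp_pos: [551.6, 23.7, 1.1]
eef_rot: [[-0.853, -0.059, 0.519], [-0.049, 0.998, 0.033], [-0.52, 0.003, -0.854]]
force: [0.8, -0.4, -0.1]
gripper_width: 0.732
gripper_force: 25.0
```

Call:
move_arm([
  [0,0,0,0,0,0,1],
  [0,0,0,0,0,0,1],
  [0,0,0,0,0,0,1],
  [0,0,0,0,0,0,1],
  [0,0,0,0,0,0,1],
  [0,0,0,0,0,0,1],
])

```text
clock: 15.78
tcp_pos: [551.7, 23.7, 1.2]
eef_rot: [[-0.853, -0.059, 0.519], [-0.049, 0.998, 0.033], [-0.52, 0.003, -0.854]]
force: [0.5, -0.1, -0.6]
gripper_width: 0.997
gripper_force: 0.0
```

Run:
```python
from h import *
for n in('side','top'):
    cv2.imwrite(f'pics/r_{n}.png',manip.read_camera(n)); L=[(np.array(d['position']),round(d['conf'],2)) for d in manip.search_frame('middle_disc',n)]
    print(n,[(p,c,onz(n,p,10 if n=='side' else 20).round(0)) for p,c in L])
```

```text
side [(array([342.8, 225.5]), 0.94, array([784.,  83.,  10.])), (array([264.5, 257.4]), 0.66, array([582., -99.,  10.])), (array([235.6, 234.2]), 0.51, array([494.,  12.,  10.]))]
top [(array([349.1, 229.5]), 0.52, array([ 593., -133.,   20.])), (array([287.1, 160.1]), 0.49, array([773.,  33.,  20.])), (array([289.8, 252.2]), 0.44, array([529.,  20.,  20.]))]
```

Call:
move_arm([
  [0,0,0,-8,0,-13,1],
  [0,0,0,-15,0,-25,1],
  [0,0,0,-15,0,-25,1],
  [0,0,0,-20,0,-34,1],
  [0,10.4,0,0,0,0,1],
  [0,10.4,0,0,0,0,1],
  [0,10.4,0,40,80,0,1],
])

```text
out of range; nothing moved
```

Call:
move_arm([
  [0,0,0,-8,0,-13,1],
  [0,0,0,-15,0,-25,1],
  [0,0,0,-15,0,-25,1],
  [0,0,0,-20,0,-34,1],
  [0,10.4,0,0,0,0,1],
  [0,10.4,0,0,0,0,1],
  [0,10.4,0,0,55,0,1],
  [0,0,0,0,55,0,1],
  [0,0,0,0,55,0,1],
  [0,0,0,0,0,0,1],
])

```text
clock: 17.23
tcp_pos: [540.4, 191.6, 114.2]
eef_rot: [[-0.998, -0.063, 0.001], [-0.063, 0.998, 0.004], [-0.002, 0.004, -1.0]]
force: [0.3, -1.5, -0.3]
gripper_width: 1.003
gripper_force: 0.0
```

Run:
```python
from h import *
goal([520,20,60],93.2); print(manip.get_state()['qpos'].round(2))
ims={}
for n in('side','top'):
    ims[n]=manip.read_camera(n); L=[(np.array(d['position']),round(d['conf'],2)) for d in manip.search_frame('middle_disc',n)]
    print(n,[(p,c,onz(n,p,10 if n=='side' else 20).round(0)) for p,c in L])
s=ims['side'][190:290,170:290];t=ims['top'][210:310,230:330]
f=lambda i:cv2.resize(i,None,fx=3.6,fy=3.6,interpolation=cv2.INTER_CUBIC)
cv2.imwrite('pics/m7_s.png',ims['side']);cv2.imwrite('pics/m7_t.png',ims['top'])
cv2.imwrite('pics/m7.png',np.hstack([f(s),f(t)]))
# flat-disc blob: compare with initial top picture
d=cv2.absdiff(ims['top'],cv2.imread('pics/top0.png')).max(2)
e=(d>40).astype(np.uint8); n,l,st,c=cv2.connectedComponentsWithStats(e)
print([(st[i].tolist(),c[i].round(1)) for i in range(1,n) if st[i,4]>60])
```

```text
t 17.225 tcp [540.4 191.6 114.2] turn [0.21 0.09 0.44] shift [  29.9 -170.2   54.2] w 1.003 gf 0.0 F [ 0.3 -1.5 -0.3]
[ 0.2   0.17  1.74  0.    1.23 -1.43]
side [(array([264.6, 258.2]), 0.91, array([ 582., -103.,   10.])), (array([240.2, 233.8]), 0.78, array([506.,  15.,  10.])), (array([340.3, 224.6]), 0.69, array([777.,  88.,  10.]))]
top [(array([290.5, 257.8]), 0.8, array([515.,  18.,  20.])), (array([350.6, 230. ]), 0.64, array([ 591., -137.,   20.])), (array([286.2, 153.8]), 0.61, array([790.,  36.,  20.]))]
[([273, 199, 24, 20, 198], array([284.9, 208.8])), ([51, 201, 217, 146, 12462], array([171.9, 271.5])), ([277, 249, 25, 24, 474], array([289. , 260.4])), ([241, 269, 51, 74, 1450], array([266.5, 312. ])), ([238, 280, 12, 39, 199], array([244.2, 300. ])), ([127, 341, 106, 79, 6365], array([180.1, 382.6])), ([0, 361, 45, 59, 1497], array([ 18.6, 398.6])), ([281, 403, 31, 11, 129], array([294.7, 406.3])), ([312, 409, 16, 11, 109], array([317.5, 415.3]))]
```

Run:
```python
from h import *
p=onz('top',(289,260.5),20);print(p)
goal([p[0],p[1],40],93.2)
t0=cv2.imread('pics/top0.png')
# dark block: segment
h=cv2.cvtColor(t0,cv2.COLOR_BGR2HSV);r=t0[225:280,165:220].astype(int)
m=((r.max(2)<115)&(r[...,2]-r[...,0]>18)).astype(np.uint8)
m=cv2.morphologyEx(m,cv2.MORPH_OPEN,np.ones((3,3)));n,l,st,c=cv2.connectedComponentsWithStats(m);i=1+st[1:,4].argmax();print(st[i],c[i]+[165,225],onz('top',c[i]+[165,225],47))
(x,y),R=cv2.minEnclosingCircle(np.argwhere(l==i)[:,::-1].astype(np.float32));print(x+165,y+225,R)
```

```text
[508.00734249  21.34237318  20.        ]
t 17.425 tcp [541.2 187.  114.6] turn [0.14 0.13 0.11] shift [  42.4 -163.5   74.6] w 0.999 gf 0.0 F [ 0.3 -0.1  0.5]
[  8  10  35  35 994] [189.91549296 251.88631791] [522.54918588 274.16153212  47.        ]
190.0 252.0 18.027854919433594
```

Call:
move_arm([
  [0,0,0,10,-40,0,1],
  [0,0,0,11,-42,0,1],
  [0,0,0,11,-42,0,1],
  [0,0,0,10.4,-39.5,0,1],
  [0,0,0,0,0,35,1],
  [0,0,0,0,0,40,1],
  [0,0,0,0,0,25,1],
  [0,0,0,0,0,20,1],
  [0,0,0,0,0,0,1],
  [0,0,0,0,0,0,1],
])

```text
clock: 18.68
tcp_pos: [509.3, 21.8, -4.9]
eef_rot: [[-0.998, -0.057, 0.003], [-0.057, 0.998, 0.003], [-0.004, 0.003, -1.0]]
force: [0.8, 0.0, 0.3]
gripper_width: 0.996
gripper_force: 0.0
```

Run:
```python
from h import *
goal([508,21.3,-23.3],93.2)
```

```text
t 18.675 tcp [509.3  21.8  -4.9] turn [0.15 0.2  0.08] shift [ 1.3 -0.4 18.4] w 0.996 gf 0.0 F [0.8 0.  0.3]
```

Call:
move_arm([
  [0,0,0,1.0,-0.4,8,1],
  [0,0,0,0,0,6,1],
  [0,0,0,0,0,3.5,1],
  [0,0,0,0,0,0,1],
])

```text
clock: 19.18
tcp_pos: [507.3, 22.4, -23.8]
eef_rot: [[-0.998, -0.059, 0.001], [-0.059, 0.998, 0.003], [-0.001, 0.003, -1.0]]
force: [0.1, 0.3, 0.9]
gripper_width: 1.002
gripper_force: 0.0
```

Call:
move_arm([
  [0,0,0,0,0,0,-1],
  [0,0,0,0,0,0,-1],
  [0,0,0,0,0,0,-1],
  [0,0,0,0,0,0,-1],
  [0,0,0,0,0,0,-1],
], force=20)

```text
clock: 19.8
tcp_pos: [507.9, 22.2, -23.2]
eef_rot: [[-0.998, -0.059, 0.002], [-0.059, 0.998, 0.003], [-0.003, 0.003, -1.0]]
force: [-0.7, 0.5, 0.4]
gripper_width: 0.724
gripper_force: 20.0
```

Call:
move_arm([
  [0,0,0,0,0,-15,-1],
  [0,0,0,0,0,-30,-1],
  [0,0,0,0,0,-40,-1],
  [0,0,0,-6,40,0,-1],
  [0,0,0,-6,45,0,-1],
  [0,0,0,-6,45,0,-1],
  [0,0,0,-6,45,0,-1],
  [0,0,0,-6,40,0,-1],
  [0,0,0,0,30,0,-1],
  [0,0,0,0,0,0,-1],
])

```text
clock: 21.05
tcp_pos: [522.9, 270.4, 63.3]
eef_rot: [[-0.998, -0.062, 0.003], [-0.062, 0.998, 0.004], [-0.003, 0.003, -1.0]]
force: [1.0, -0.8, -0.9]
gripper_width: 0.73
gripper_force: 20.0
```

Run:
```python
from h import *
goal([522.6,273.7,27],93.2)
```

```text
t 21.05 tcp [522.9 270.4  63.3] turn [0.2  0.17 0.33] shift [ 0.1  3.3 36.3] w 0.73 gf 19.999718964099884 F [ 1.  -0.8 -0.9]
```

Call:
move_arm([
  [0,0,0,0.1,3.2,12,-1],
  [0,0,0,0,0,12,-1],
  [0,0,0,0,0,8,-1],
  [0,0,0,0,0,3,-1],
  [0,0,0,0,0,0,-1],
])

```text
clock: 21.68
tcp_pos: [522.8, 271.3, 27.1]
eef_rot: [[-0.998, -0.058, 0.002], [-0.058, 0.998, 0.003], [-0.002, 0.003, -1.0]]
force: [-1.0, 0.2, -0.7]
gripper_width: 0.73
gripper_force: 20.0
```

Call:
move_arm([
  [0,0,0,0,0,1,-1],
  [0,0,0,0,0,1,-1],
  [0,0,0,0,0,0,-1],
])

```text
clock: 22.05
tcp_pos: [522.9, 271.7, 25.5]
eef_rot: [[-0.998, -0.059, 0.002], [-0.059, 0.998, 0.003], [-0.002, 0.003, -1.0]]
force: [0.6, -0.5, -0.8]
gripper_width: 0.727
gripper_force: 20.0
```

Call:
move_arm([
  [0,0,0,0.2,1.8,0,-1],
  [0,0,0,0,0,0.5,-1],
  [0,0,0,0,0,0,-1],
])

```text
clock: 22.42
tcp_pos: [522.6, 273.5, 24.9]
eef_rot: [[-0.998, -0.059, 0.002], [-0.059, 0.998, 0.003], [-0.002, 0.003, -1.0]]
force: [-0.1, 0.2, -0.7]
gripper_width: 0.727
gripper_force: 20.0
```

Call:
move_arm([
  [0,0,0,0,0,0,1],
  [0,0,0,0,0,0,1],
  [0,0,0,0,0,0,1],
  [0,0,0,0,0,0,1],
  [0,0,0,0,0,-25,1],
  [0,0,0,0,0,-40,1],
  [0,0,0,0,-50,-10,1],
  [0,0,0,0,-55,0,1],
  [0,0,0,0,-55,0,1],
  [0,0,0,0,-55,0,1],
])

```text
clock: 23.68
tcp_pos: [535.1, 57.0, 99.6]
eef_rot: [[-0.998, -0.059, 0.003], [-0.059, 0.998, 0.003], [-0.003, 0.003, -1.0]]
force: [0.9, 0.4, 0.1]
gripper_width: 0.999
gripper_force: 0.0
```

Run:
```python
from h import *
goal([501.5,-297.3,100],93.2)
t=manip.read_camera('top');s=manip.read_camera('side')
cv2.imwrite('pics/m8_t.png',t);cv2.imwrite('pics/m8_s.png',s)
for n in('side','top'): print(n,[(np.array(d['position']),round(d['conf'],2)) for d in manip.search_frame('middle_disc',n)])
d=cv2.absdiff(t,cv2.imread('pics/top0.png')).max(2)[225:280,165:220]
e=(d>45).astype(np.uint8); n,l,st,c=cv2.connectedComponentsWithStats(e)
print([(st[i].tolist(),c[i]+[165,225]) for i in range(1,n) if st[i,4]>20])
i=1+st[1:,4].argmax()
print(onz('top',c[i]+[165,225],68), 'block target (522.6,274)', (np.array(st[i][:2])+(st[i][2:4]-1)/2)+[165,225])
# predicted disc px for centred stacks at block px centre
b=onz('top',(190,252),47.9)
print(b,proj('top',[b[0],b[1],68]))
f=lambda i:cv2.resize(i,None,fx=4,fy=4,interpolation=cv2.INTER_CUBIC)
cv2.imwrite('pics/m8.png',np.hstack([f(t[205:300,145:240]),f(s[145:240,210:305])]))
```

```text
t 23.675 tcp [535.1  57.   99.6] turn [0.16 0.18 0.18] shift [  53.3 -351.8   -0.4] w 0.999 gf 0.0 F [0.9 0.4 0.1]
side [(array([263.6, 258.2]), 0.77), (array([259.3, 182.6]), 0.68), (array([340.4, 227.5]), 0.63)]
top [(array([190.4, 248.7]), 0.87), (array([288.6, 156.9]), 0.78)]
[([10, 14, 26, 26, 514], array([187.84046693, 251.44747082])), ([52, 35, 3, 20, 39], array([218.38461538, 271.48717949]))]
[523.26636198 274.3971757   68.        ] block target (522.6,274) [187.5 251.5]
[522.25785168 273.71380623  47.9       ] [188.09043427 251.86052218]
```

View pics/m8.png

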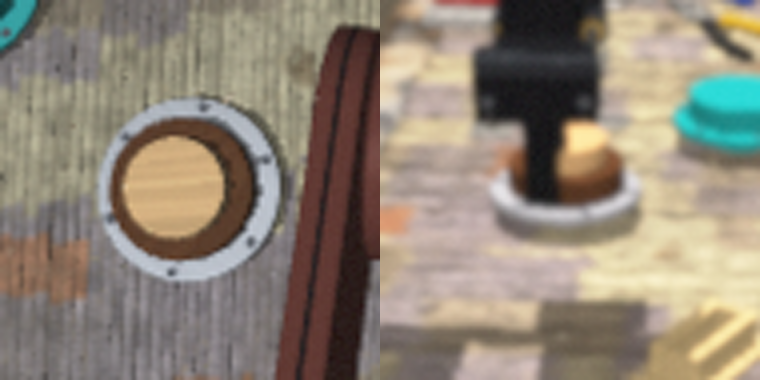

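Run:
```python
from h import *
t=cv2.imread('pics/m8_t.png');r=t[245:290,392:436].astype(int)
m=((r[...,2]-r[...,0]>45)&(r[...,2]>135)).astype(np.uint8)
n,l,st,c=cv2.connectedComponentsWithStats(m);
for i in range(1,n):
    if st[i,4]>30: print(st[i],c[i]+[392,245],onz('top',c[i]+[392,245],20))
print(manip.get_state()['qpos'].round(2))
```

```text
[ 13  14  17  17 229] [413.24454148 266.77729258] [ 501.28333844 -297.09673559   20.        ]
[-0.04  0.1   1.85  0.    1.19 -1.67]
```

Call:
move_arm([
  [0,0,0,7,-45,0,0.6],
  [0,0,0,7,-50,0,0.6],
  [0,0,0,7,-50,0,0.6],
  [0,0,0,8,-50,0,0.6],
  [0,0,0,8,-50,0,0.6],
  [0,0,0,8,-50,0,0.6],
  [0,0,0,8,-40,0,0.6],
  [0,0,0,0,-17,0,0.6],
  [0,0,0,0,0,0,0.6],
  [0,0,0,0,0,0,0.6],
])

```text
clock: 25.12
tcp_pos: [503.2, -294.0, 97.9]
eef_rot: [[-0.998, -0.06, 0.002], [-0.06, 0.998, 0.004], [-0.002, 0.004, -1.0]]
force: [-0.1, 0.3, 0.3]
gripper_width: 0.799
gripper_force: 0.0
```

Call:
move_arm([
  [0,0,0,2,-3,30,0.6],
  [0,0,0,0,0,40,0.6],
  [0,0,0,0,0,30,0.6],
  [0,0,0,0,0,12,0.6],
  [0,0,0,0,0,6,0.6],
  [0,0,0,0,0,0,0.6],
  [0,0,0,0,0,0,0.6],
])

```text
clock: 26.0
tcp_pos: [502.1, -299.3, -18.5]
eef_rot: [[-0.998, -0.059, 0.004], [-0.059, 0.998, 0.002], [-0.004, 0.001, -1.0]]
force: [0.1, 0.3, 0.2]
gripper_width: 0.801
gripper_force: 0.0
```

```bash
python3 -c "
from h import *
goal([501.3,-297.1,-23.3],93.2)"
```

```text
t 26.0 tcp [ 502.1 -299.3  -18.5] turn [0.08 0.23 0.16] shift [0.7 2.2 4.8] w 0.801 gf 0.0 F [0.1 0.3 0.2]
```

Call:
move_arm([
  [0,0,0,0.7,2,4,0.6],
  [0,0,0,0,0,0.8,0.6],
  [0,0,0,0,0,0,-1],
  [0,0,0,0,0,0,-1],
  [0,0,0,0,0,0,-1],
  [0,0,0,0,0,0,-1],
  [0,0,0,0,0,0,-1],
  [0,0,0,0,0,0,-1],
], force=20)

```text
clock: 27.0
tcp_pos: [500.4, -296.8, -24.6]
eef_rot: [[-0.998, -0.059, 0.002], [-0.059, 0.998, 0.003], [-0.002, 0.003, -1.0]]
force: [-0.9, -1.2, -0.3]
gripper_width: 0.497
gripper_force: 20.0
```

Call:
move_arm([
  [0,0,0,0,0,-20,-1],
  [0,0,0,0,0,-50,-1],
  [0,0,0,0,10,-60,-1],
  [0,0,0,-5,45,0,-1],
  [0,0,0,-6,50,0,-1],
  [0,0,0,-6,50,0,-1],
  [0,0,0,-6,50,0,-1],
  [0,0,0,-6,50,0,-1],
  [0,0,0,-6,50,0,-1],
  [0,0,0,-6,50,0,-1],
])

```text
clock: 28.25
tcp_pos: [520.6, 61.3, 108.2]
eef_rot: [[-0.998, -0.059, 0.004], [-0.059, 0.998, 0.003], [-0.004, 0.003, -1.0]]
force: [1.4, 0.0, -0.9]
gripper_width: 0.501
gripper_force: 20.0
```

Call:
move_arm([
  [0,0,0,-6,50,0,-1],
  [0,0,0,-6,50,0,-1],
  [0,0,0,-3,50,0,-1],
  [0,0,0,0,40,0,-1],
  [0,0,0,0,25,0,-1],
  [0,0,0,0,0,0,-1],
  [0,0,0,0,0,0,-1],
])

```text
clock: 29.12
tcp_pos: [522.7, 274.7, 107.9]
eef_rot: [[-0.998, -0.059, 0.003], [-0.059, 0.998, 0.003], [-0.003, 0.003, -1.0]]
force: [-0.6, -0.5, -0.5]
gripper_width: 0.498
gripper_force: 20.0
```

```bash
python3 -c "
from h import *
goal([522.4,273.5,48],93.2)"
```

```text
t 29.125 tcp [522.7 274.7 107.9] turn [0.15 0.16 0.17] shift [ 0.4 -1.2 59.9] w 0.498 gf 19.999084174633026 F [-0.6 -0.5 -0.5]
```

Call:
move_arm([
  [0,0,0,0.3,-1,20,-1],
  [0,0,0,0,0,20,-1],
  [0,0,0,0,0,12,-1],
  [0,0,0,0,0,6,-1],
  [0,0,0,0,0,0,-1],
  [0,0,0,0,0,0,-1],
])

```text
clock: 29.88
tcp_pos: [523.1, 274.6, 49.8]
eef_rot: [[-0.998, -0.059, 0.003], [-0.059, 0.998, 0.003], [-0.003, 0.003, -1.0]]
force: [-0.3, 0.4, -1.0]
gripper_width: 0.502
gripper_force: 20.0
```

```bash
python3 -c "
from h import *
goal([522.4,273.5,44.5],93.2)"
```

```text
t 29.875 tcp [523.1 274.6  49.8] turn [0.18 0.19 0.16] shift [ 0.7 -1.1  5.3] w 0.502 gf 19.99922811985016 F [-0.3  0.4 -1. ]
```

Call:
move_arm([
  [0,0,0,0.5,-1,2,-1],
  [0,0,0,0,0,1.5,-1],
  [0,0,0,0,0,1,-1],
  [0,0,0,0,0,0,-1],
])

```text
clock: 30.38
tcp_pos: [522.0, 273.3, 44.5]
eef_rot: [[-0.998, -0.059, 0.002], [-0.059, 0.998, 0.003], [-0.002, 0.003, -1.0]]
force: [0.5, -0.4, -0.4]
gripper_width: 0.497
gripper_force: 20.0
```

Call:
move_arm([
  [0,0,0,0,0,0.5,-1],
  [0,0,0,0,0,0.5,-1],
  [0,0,0,0,0,0,-1],
])

```text
clock: 30.75
tcp_pos: [522.0, 273.3, 43.6]
eef_rot: [[-0.998, -0.059, 0.002], [-0.059, 0.998, 0.003], [-0.002, 0.003, -1.0]]
force: [-0.0, -0.2, -0.5]
gripper_width: 0.499
gripper_force: 20.0
```

Within about 1 mm of contact, so I'll release and then retreat.

Call:
move_arm([
  [0,0,0,0,0,0,1],
  [0,0,0,0,0,0,1],
  [0,0,0,0,0,0,1],
  [0,0,0,0,0,0,1],
  [0,0,0,0,0,-15,1],
  [0,0,0,0,0,-40,1],
  [0,0,0,0,-50,-20,1],
  [0,0,0,0,-55,0,1],
  [0,0,0,0,-55,0,1],
  [0,0,0,0,-55,0,1],
])

```text
clock: 32.0
tcp_pos: [535.0, 56.9, 119.6]
eef_rot: [[-0.998, -0.059, 0.004], [-0.059, 0.998, 0.003], [-0.005, 0.003, -1.0]]
force: [0.7, -0.3, 0.1]
gripper_width: 1.004
gripper_force: 0.0
```

Call:
move_arm([
  [0,0,0,0,-55,0,1],
  [0,0,0,0,0,0,1],
  [0,0,0,0,0,0,1],
])

```text
clock: 32.38
tcp_pos: [538.0, 3.7, 118.7]
eef_rot: [[-0.998, -0.058, 0.003], [-0.058, 0.998, 0.003], [-0.003, 0.003, -1.0]]
force: [0.8, -0.3, -0.0]
gripper_width: 1.003
gripper_force: 0.0
```

Run:
```python
from h import *
t=manip.read_camera('top');s=manip.read_camera('side');cv2.imwrite('pics/f_t.png',t);cv2.imwrite('pics/f_s.png',s)
for k in ('top_disc','middle_disc'):
  for n in('side','top'): print(k,n,[(np.array(d['position']),round(d['conf'],2)) for d in manip.search_frame(k,n)])
# light-wood mask of the stack, then edges between it and the picture before
d=cv2.absdiff(t,cv2.imread('pics/m8_t.png')).max(2)[230:275,165:215]
n,l,st,c=cv2.connectedComponentsWithStats((d>12).astype(np.uint8)); print([(st[i].tolist(),c[i]+[165,230]) for i in range(1,n) if st[i,4]>8])
b=(522.5,273.8)
for x in ((68,'mid'),(88,'top')): print(x,proj('top',[*b,x[0]]),'side',proj('side',[*b,x[0]])+[0,2])
g=cv2.resize(t[240:264,174:202],None,fx=1,fy=1).astype(int).sum(2)//3
print(g)
```

```text
top_disc side []
top_disc top [(array([187.6, 250.3]), 0.75)]
middle_disc side [(array([341.4, 227.8]), 0.76), (array([263.8, 261.1]), 0.67), (array([259.2, 183.1]), 0.57)]
middle_disc top [(array([195.9, 249.5]), 0.64), (array([353.9, 233.7]), 0.62), (array([288.9, 156.1]), 0.49)]
[([18, 12, 15, 19, 218], array([189.84862385, 251.24770642]))]
(68, 'mid') [188.06133644 251.76222696] side [256.19503217 180.15389959]
(88, 'top') [186.08684826 251.61614123] side [256.10067606 174.16886676]
[[180 164 135  83  64  65  66  67  80 121 154 156 159 166 164 165 158 157
  151 139  94  55  50  51  54  64  60  67]
 [184 167 103  70  64  64  75 117 154 157 166 164 166 165 166 166 164 165
  168 167 158 138  71  45  43  51  65  67]
 [172 124  69  65  62  89 135 158 166 166 166 153 126 157 154 169 169 169
  171 171 172 170 144  73  51  49  67  71]
 [139  79  65  65  79 125 165 169 168 164 161 150 144 158 151 130 117 116
  117 138 167 164 162 138  88  51  55  70]
 [ 96  65  64  80 125 164 169 162 170 168 159 147 151 157 154 144 132  95
   70  96 117 131 163 160 137  54  48  55]
 [ 72  64  68 113 163 1
[... 1500 characters left out ...]
 66  63  68 118 174 162 151 171 168 160 154 153 158 157 154 155 153 134
   94  91 146 173 171 170 154  88  62  62]
 [ 62  62  63  93 144 171 166 168 168 166 153 155 158 156 156 147 113  97
  118 145 158 159 162 152 101  65  66  65]
 [106  63  66  69  97 139 162 162 163 161 149 136 139 136 134 125 134 146
  152 158 158 158 150 111  64  51  63  67]
 [156  63  67  67  71  97 135 160 159 158 157 152 151 150 149 149 154 156
  157 157 157 150 112  75  63  61  66  65]
 [173 107  66  66  67  72  89 132 165 159 158 158 159 159 158 158 160 161
  162 158 136  92  75  66  63  65  65  65]
 [189 162 108  67  64  62  64  82 106 123 150 166 167 163 165 165 165 159
  138 117  87  66  64  65  65  63  65  63]]
```

```bash
python3 -c "
from bench import manip
print(manip.close_job())"
```

```text
the job is handed in; nothing more can be done
None
```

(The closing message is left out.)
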